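# Push the catch tray home and sweep the carrot rounds into it

## Task

First push the chopping board's catch tray fully home under the board with your fingertips, then sweep all five carrot rounds along the board with closed fingers so that they drop through the opening into the tray, and leave the tray home. Pick nothing up: the rounds are only pushed along. Leave the tin and the small lid on the board, and everything standing round it, where they are.

Things in the scene. Friction and masses are not known exactly. Their poses are not given: they have to be found in the camera images.
- board: light wooden chopping board on two side rails with rubber feet, 420 x 220 mm, its top 60 mm above the worktop; it does not shift. Origin on the worktop under its middle, x along its length towards the end with the opening and the tray (roughly the robot's left), y across it, z up. The slab is 18 mm thick; all five carrot rounds start between the bystanders at its -x end and the opening
- tray (a joint): catch tray under the board, slides along the board's x: 0 = fully home with its wooden front flush with the board's end and the tray under the whole opening, 0.11 = pulled right out; it starts 0.05 to 0.09 out. Runs in plain runners, about 1.5 N of friction, no spring or catch
- tray_front (a point): centre of the tray's wooden front, on its outer face, which looks along the board's +x; the front is 190 mm wide and runs from 5 to 42 mm above the worktop, with a finger slot 90 mm wide and 14 mm high across its middle, closed by a plate 10 mm in; with the tray home this point is 210 mm from the board's origin
- tray_floor (a point): centre of the tray's inner floor, 7 mm above the worktop; axes as the board's. Inside 111 mm along x, 179 mm across, walls 32 mm high
- opening (a point): centre of the rectangular opening through the board, at the level of its top, 147.5 mm from the board's origin along +x: 65 mm along the board's x, 155 mm across
- round0: thick carrot round (a slightly tapered orange disc, 35 mm across, 13 mm thick, 12 g) lying flat on the board; origin at the centre of its underside
- round1: thick carrot round (a slightly tapered orange disc, 34 mm across, 13 mm thick, 12 g) lying flat on the board; origin at the centre of its underside
- round2: thick carrot round (a slightly tapered orange disc, 33 mm across, 13 mm thick, 12 g) lying flat on the board; origin at the centre of its underside
- round3: thick carrot round (a slightly tapered orange disc, 31 mm across, 13 mm thick, 12 g) lying flat on the board; origin at the centre of its underside
- round4: thick carrot round (a slightly tapered orange disc, 30 mm across, 13 mm thick, 12 g) lying flat on the board; origin at the centre of its underside
- tuna_tin: closed flat tin standing on the board at the end away from the opening, 86 mm across, 40 mm high; origin under its centre; to be left alone
- small_lid: small round plastic lid, 68 mm across, 19 mm high, lying on the board beside the tin (either may be on either side); origin under its centre; to be left alone
- peeler: black-handled peeler, 170 mm long along its x, lying on the worktop to the right of the board; origin near its middle; to be left alone
- pepper_mill: wooden pepper mill, 58 mm across, 170 mm high, on the worktop to the right; origin under its centre; to be left alone
- spice_jar: spice jar with a lid, 42 mm across, 96 mm high, on the worktop to the right; origin under its centre; to be left alone
- mug: mug, 77 mm across, 98 mm high, on the worktop to the left beyond the tray; origin under the middle of its outline with the handle, which points along its -y (the cup is centred 18 mm along +y); to be left alone

How it is judged (in metres and radians):
On the way, in this order (a step that is already met when the one before it is completed fails the run):
1. the catch tray is pushed fully home under the opening (value of joint tray below 0.005 m), for 0.2 s.
2. all five carrot rounds have been swept through the opening into the tray (value of joint tray below 0.005 m and x of round0 in the frame of tray_floor between -0.06 and 0.06 m and y of round0 in the frame of tray_floor between -0.093 and 0.093 m and z of round0 in the frame of tray_floor between -0.005 and 0.034 m and x of round1 in the frame of tray_floor between -0.06 and 0.06 m and y of round1 in the frame of tray_floor between -0.093 and 0.093 m and z of round1 in the frame of tray_floor between -0.005 and 0.034 m and x of round2 in the frame of tray_floor between -0.06 and 0.06 m and y of round2 in the frame of tray_floor between -0.093 and 0.093 m and z of round2 in the frame of tray_floor between -0.005 and 0.034 m and x of round3 in the frame of tray_floor between -0.06 and 0.06 m and y of round3 in the frame of tray_floor between -0.093 and 0.093 m and z of round3 in the frame of tray_floor between -0.005 and 0.034 m and x of round4 in the frame of tray_floor between -0.06 and 0.06 m and y of round4 in the frame of tray_floor between -0.093 and 0.093 m and z of round4 in the frame of tray_floor between -0.005 and 0.034 m), for 0.2 s.
At the end, for the whole second after the job is handed in: the tray is within 5 mm of fully home, all five carrot rounds lie at rest inside it, below the board; tin, lid, peeler, pepper mill, spice jar and mug are within 2 cm of where they started (all of step 2 and linear speed of each of round0, round1, round2, round3, round4 below 0.03 m/s and distance of each of tuna_tin, small_lid, peeler, pepper_mill, spice_jar, mug from where it was at the start of the episode below 0.02 m); the robot touches nothing.
It fails at once if a carrot round is lifted more than 35 mm off the board (height (world z) of any of round0, round1, round2, round3, round4 above 0.095 m).
It fails at once if a carrot round goes down the opening or off the board while the tray is more than 8 mm from home (value of joint tray above 0.008 m and height (world z) of any of round0, round1, round2, round3, round4 below 0.035 m).
It fails at once if a bystander is shifted, lifted or tipped (more than 2 cm or 0.35 rad) (distance of any of tuna_tin, small_lid, peeler, pepper_mill, spice_jar, mug from where it was at the start of the episode above 0.02 m or angle between any of tuna_tin, small_lid, peeler, pepper_mill, spice_jar, mug's own z axis and vertical above 0.35 rad).
It also fails if it takes over 58 s, if anything falls off the work surface, if the arm or the gripper's body presses on something with over 40 N, if the wrist force passes 120 N, or if a joint passes its speed limit or range.

## Robot

A 6-joint arm with a two-finger parallel gripper is mounted at the origin on a cart in front of the work surface, level with it; the furniture and walls round the work are solid. World frame = base frame: x ahead of the robot, y to its left, z up, the work surface at z = 0. Lengths are in mm, angles in degrees, forces in N, time in s.
With the tool pointing down it reaches from about 350 to 850 mm from the base axis. Payload 8.1 kg.
Tool frame: the origin (TCP) lies at the very end of the fingers, on their centre line; the grasp point (between the pads) lies 19 mm behind it; z points along the fingers, y is the line along which they close (so a half turn about z gives the same grasp; the last joint's range is limited). The gripper opens to 85 mm and grips with 20 to 120 N. Pads are 22 mm wide; open, the fingers measure 114 mm over their backs; the gripper's body (76 mm by 85 mm) begins 54 mm behind the grasp point. The pads swing forward as they close: fully open they stand 13 mm farther back than shut.
Start: joints at [64.95, 7.471, 85.268, -0, 87.261, -4.893], TCP at [206.732, 563.265, 231.292] pointing down, gripper open.
Joint ranges: [-169.43, 169.43], [-51.17, 129.36], [1.28, 143.12], [-76.62, 256.62], [0, 156.53], [-152.29, 152.29]. Speed limits (degrees/s): [136.94, 136.94, 159.86, 180, 180, 180].

## Interface

Orientations are given as [roll, pitch, yaw] about the fixed x, y, z axes, in that order (R = Rz(yaw) Ry(pitch) Rx(roll)).
In Python, from bench import status, viewer, job gives the robot as it stands.
- The arm moves only by the tool arm_command, never from a script. Its argument "targets" is a list that holds one entry, the list of rows, each a list of 7 numbers: the shift along the world's x, y, z in m, then the turn, a rotation vector about the world's x, y, z in rad, then the opening, from -1 (shut) to 1 (fully open). In form: [[[dx, dy, dz, rx, ry, rz, gripper], ...]]. A call has 1 to 10 rows; each row shifts and turns the commanded pose from where the row before left it; what a row does not reach is not made up. A row lasts 1/8 s, in which the tool goes at most 62.5 mm and 10.7 degrees, less where a joint would pass 70% of its speed; a pose out of reach is approached as far as the arm can. A call with a gripper value outside its range is refused whole. The fingers move at their own pace and stop on an object; "force" is the grip in N (left out, the last holds). Time passes only in rows, so rows that do not move let the fingers close. It gives the time, the measured TCP pose, the force, the opening and the grip force at its end, in the units of the state.
- status.sense(): the state, without advancing time (a new reading comes with each control period).
- viewer.snapshot(name): name is "scene" or "top"; returns the picture (384x512x3 uint8, red, green, blue); there is no depth.
- viewer.camera_model(name): a dict with "vertical_fov" (degrees; the focal length in pixels is half the picture's height over the tangent of half this angle, whatever the lens; pixels are square), "cx", "cy" (the principal point, pixels), "k1" (the pictures are not rectified: a ray, as slopes to the right and down, at radius r is drawn at 1 + k1 r^2 times it, then the intrinsics apply), "xyz" and "attitude" of the camera in the world. Camera axes: x right, y down, z forward; pixel columns grow to the right and rows downward; lengths in mm; the calibration is good to about 2 mm. A picture is of the moment at which its call begins. camera_model takes no time and is no camera call.
- job.hand_in(): hands the job in; it is judged then, once.
The state is a dict: "time": time; "joint_pos": joint angles; "qd": joint speeds; "joint_efforts": joint torques, N m; "tool_pos": TCP position; "tcp_rot": TCP orientation; "ft_force": force on the tool from outside, world axes, zero at the start; "wrist_torque": the same for the moment, N m; "finger_gap": finger opening in mm; "grip_force": force on a finger pad.
Only numpy, scipy, OpenCV 4.12 (cv2) and the standard library are available. Lean on these libraries where they do the work, as an engineer would, in place of code of your own. Each camera call takes 0.05 s, during which the arm holds its last target. There are 200 camera calls.

## Working session

There is one attempt and no reset: what is moved stays moved. The work goes in short steps, Python scripts to look and compute and a tool call to move; the robot and the scene stay as the last step left them, time stands still between calls to the robot, and variables do not carry over. Pictures are saved under pics/ and viewed, at most 10 in all, crops included, and the job is handed in when it is done.

Besides the shell and the picture viewer there is one more tool, called as name(argument=value, ...) on one line, values as JSON. arm_command: Moves the arm, as the interface text tells. Its arguments: {"type":"object","properties":{"targets":{"type":"array"},"force":{"type":"number"}},"required":["targets"]}

```bash
ls; mkdir -p pics
python3 - <<'E'
from bench import status, viewer
import cv2,json
for n in("scene","top"):
    print(n,viewer.camera_model(n)); cv2.imwrite(f"pics/{n}0.png",viewer.snapshot(n)[:,:,::-1])
print(status.sense())
E
```

```text
pics
scene {'vertical_fov': 45.32938956897618, 'cx': 261.7155011085729, 'cy': 189.31666598569868, 'k1': -0.12500190170920278, 'xyz': array([ 400.2877508 , -975.95150513, 1385.0611326 ]), 'attitude': array([-142.81726726,   -0.54665385,   -4.96132201])}
top {'vertical_fov': 54.265967017710175, 'cx': 256.2835741766591, 'cy': 193.63006246682235, 'k1': -0.034078647837067454, 'xyz': array([ 368.37052777,   11.51008082, 1297.29280846]), 'attitude': array([-1.73924271e+02, -1.16894513e-01, -9.05427637e+01])}
{'time': 0.1, 'joint_pos': array([ 6.49495938e+01,  7.51060849e+00,  8.53239683e+01,  2.09711166e-04,
        8.72633402e+01, -4.89331230e+00]), 'qd': array([ 0.04641117, -0.07110783, -0.15141738,  0.00339814,  0.0266997 ,
       -0.03037439]), 'joint_efforts': array([ 7.09485048e-04, -5.70954323e+01, -5.01944232e+01, -2.44492203e-04,
        8.16216983e-03, -1.17648005e-04]), 'tool_pos': array([206.52014406, 562.79312776, 230.34224928]), 'tcp_rot': array([-1.79902458e+02, -8.56106810e-03,  1.59842889e+02]), 'ft_force': array([0.54024565, 0.21891467, 0.88858528]), 'wrist_torque': array([0.03834188, 0.04692188, 0.01167825]), 'grip_force': 0.0, 'finger_gap': 85.00952956919666}
```

View pics/top0.png

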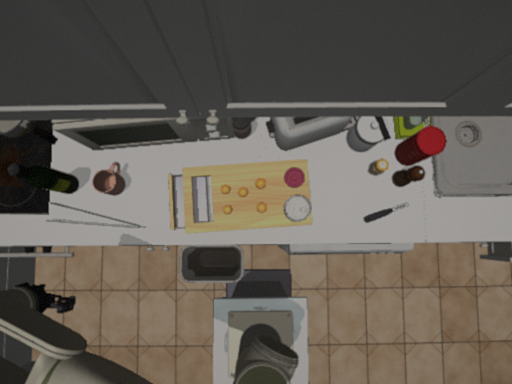

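View pics/scene0.png

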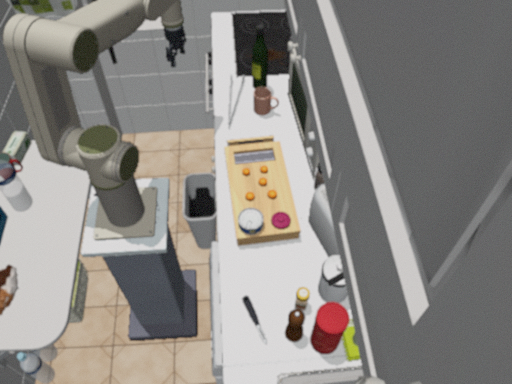

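The top view has the board at columns 183–312, rows 160–232, with the tray front at column 172 on the left. The rounds are at about (225,189), (243,192), (260,184), (227,210) and (262,208). The tin and lid are at (297,208) and (294,178). I'll measure these next.

```bash
cat > h.py <<'E'
import numpy as np, cv2
from scipy.spatial.transform import Rotation as R
from bench import status, viewer
class Cam:
    def __init__(s,n):
        m=viewer.camera_model(n); f=192/np.tan(np.radians(m["vertical_fov"]/2))
        s.K=np.array([[f,0,m["cx"]],[0,f,m["cy"]],[0,0,1]]); s.D=np.array([m["k1"],0,0,0,0.])
        s.c=np.array(m["xyz"]); s.R=R.from_euler("xyz",m["attitude"],degrees=True).as_matrix()
    def ray(s,uv):
        p=cv2.undistortPoints(np.float64(uv).reshape(-1,1,2),s.K,s.D)[:,0]
        return np.c_[p,np.ones(len(p))]@s.R.T
    def at(s,uv,z):
        r=s.ray(uv); return s.c+r*((z-s.c[2])/r[:,2])[:,None]
    def proj(s,X):
        return cv2.projectPoints(np.float64(X).reshape(-1,1,3),cv2.Rodrigues(s.R.T)[0],-s.R.T@s.c,s.K,s.D)[0][:,0]
def tri(a,ua,b,ub):
    ra,rb=a.ray(ua)[0],b.ray(ub)[0]
    t=np.linalg.lstsq(np.c_[ra,-rb],b.c-a.c,rcond=None)[0]
    p,q=a.c+ra*t[0],b.c+rb*t[1]; return (p+q)/2,np.linalg.norm(p-q)
def orange(img,box):
    hsv=cv2.cvtColor(img,cv2.COLOR_RGB2HSV); x0,y0,x1,y1=box
    m=np.zeros(hsv.shape[:2],np.uint8)
    m[y0:y1,x0:x1]=cv2.inRange(hsv,(5,200,120),(17,255,255))[y0:y1,x0:x1]
    n,_,st,c=cv2.connectedComponentsWithStats(m)
    return [(c[i],st[i,4]) for i in range(1,n) if st[i,4]>8]
top,scene=Cam("top"),Cam("scene")
E
python3 - <<'E'
from h import *
it=cv2.imread("pics/top0.png")[:,:,::-1].copy(); isc=cv2.imread("pics/scene0.png")[:,:,::-1].copy()
for n,c,i,b in(("top",top,it,(160,150,320,240)),("scene",scene,isc,(215,130,305,245))):
    for p,a in orange(i,b): print(n,p.round(1),a,c.at(p,66)[0].round(1))
a=cv2.resize(it[145:250,155:325],None,fx=4.7,fy=4.7,interpolation=cv2.INTER_CUBIC)
cv2.imwrite("pics/tz.png",a[:,:,::-1])
a=cv2.resize(isc[130:250,205:305],None,fx=5,fy=5,interpolation=cv2.INTER_CUBIC)
cv2.imwrite("pics/sz.png",a[:,:,::-1])
E
```

```text
scene [264.  170.3] 10 [515.5 107.6  66. ]
```

View pics/tz.png

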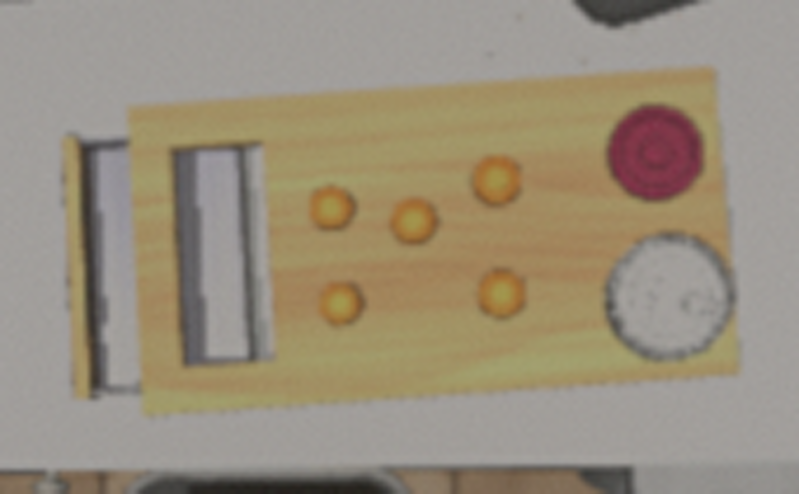

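View pics/sz.png

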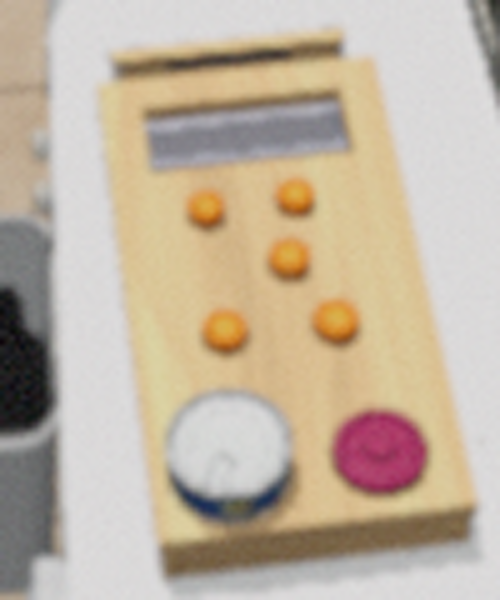

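In the zooms, the top view has board corners at (130,107), (715,68), (739,372) and (147,414). The rounds are at (332,208), (414,221), (497,180), (341,303) and (501,293), and the tray front's outer edge runs from (66,136) to (80,397). I can see the same rounds and corners in the scene view, so I'll triangulate.

```bash
cat > b.py <<'E'
from h import *
T=lambda u,v:((u+.5)/4.7-.5+155,(v+.5)/4.7-.5+145)
S=lambda u,v:((u+.5)/5-.5+205,(v+.5)/5-.5+130)
tc=[(130,107),(147,414),(739,372),(715,68)]; sc=[(374,58),(102,85),(163,545),(473,505)]
loc=np.array([(210,-110),(210,110),(-210,110),(-210,-110)])  # sign of y fixed below
P=[]
for a,b in zip(tc,sc):
    p,e=tri(top,T(*a),scene,S(*b)); print("corner",p.round(1),round(e,1),"top@60",top.at(T(*a),60)[0].round(1)); P.append(p)
Q=np.array([(top.at(T(*a),60)[0]+scene.at(S(*b),60)[0])/2 for a,b in zip(tc,sc)])[:,:2]
# x axis towards opening
d=(Q[0]+Q[1]-Q[2]-Q[3]); yaw=np.arctan2(d[1],d[0]); O=Q.mean(0)
ex=np.array([np.cos(yaw),np.sin(yaw)]); ey=np.array([-ex[1],ex[0]])
print("O",O.round(1),"yaw",np.degrees(yaw).round(2)); 
print("local corners",[( (q-O)@ex, (q-O)@ey) for q in Q])
L=lambda p:np.round([(p[:2]-O)@ex,(p[:2]-O)@ey],1)
if __name__=="__main__":
    for a,b in zip([(332,208),(414,221),(497,180),(341,303),(501,293)],[(295,197),(289,258),(336,321),(206,208),(225,330)]):
        p,e=tri(top,T(*a),scene,S(*b)); print("round",p.round(1),round(e,1),L(p),"t",L(top.at(T(*a),70)[0]),"s",L(scene.at(S(*b),70)[0]))
    for a in [(66,136),(80,397)]: p=top.at(T(*a),42)[0]; print("front",p.round(1),L(p))
    for a in [(342,40),(115,57)]: p=scene.at(S(*a),42)[0]; print("front s",p.round(1),L(p))
    for a in [(172,148),(262,145),(272,360),(184,365)]: print("open",L(top.at(T(*a),60)[0]))
    print("lid",L(top.at(T(656,152),79)[0]),"tin",L(top.at(T(670,297),100)[0]))
    for n,p in(("mug",(110,182)),("pepper",(401,178)),("jar",(381,166))): print(n,top.at(p,80)[0].round())
    print("ex",ex,"ey",ey)
E
python3 b.py
```

```text
corner [590.  254.5  61.5] 0.9 top@60 [590.8 254.8  60. ]
corner [374.2 239.7  64.4] 2.4 top@60 [373.  240.5  60. ]
corner [ 399.3 -174.7   58.6] 1.6 top@60 [ 398.5 -174.5   60. ]
corner [ 612.8 -162.4   62.8] 3.5 top@60 [ 615.2 -162.8   60. ]
O [494.3  40.1] yaw 93.3
local corners [(np.float64(209.28206775417294), np.float64(-108.27300566257114)), (np.float64(208.5729163409863), np.float64(108.27300566257126)), (np.float64(-209.30140466527425), np.float64(107.2340840890824)), (np.float64(-208.553579429885), np.float64(-107.2340840890823))]
round [514.9 109.9  71.1] 1.5 [ 68.4 -24.6] t [ 68.5 -25.5] s [ 69.3 -24. ]
round [505.2  52.4  71.6] 1.2 [ 11.6 -11.7] t [ 11.7 -12.5] s [ 12.8 -11.3]
round [533.8  -6.   70.2] 1.3 [-48.4 -36.8] t [-48.4 -37.5] s [-48.3 -36.2]
round [448.2 103.6  72.2] 1.2 [66.  42.4] t [66.1 41.6] s [67.8 42.8]
round [454.3  -8.   70.5] 1.1 [-45.7  42.7] t [-45.8  42.1] s [-45.4  43.2]
front [573.3 304.4  42. ] [259.3 -94.1]
front [385.5 291.6  42. ] [257.3  94.1]
front s [568.9 294.2  42. ] [249.3 -89.2]
front s [386.4 289.8  42. ] [255.4  93.3]
open [180.3 -77.2]
open [116.3 -75. ]
open [117.5  77.6]
open [179.4  77. ]
lid [-160.5  -48.6] tin [-159.9   54.6]
mug [541. 489.  80.]
pepper [ 545. -470.   80.]
jar [ 586. -406.   80.]
ex [-0.05759804  0.99833985] ey [-0.99833985 -0.05759804]
```

arm_command(targets=[[[0.034,-0.0285,-0.014,0,0,-0.145,-1],[0.034,-0.0285,-0.014,0,0,-0.145,-1],[0.034,-0.0285,-0.014,0,0,-0.145,-1],[0.034,-0.0285,-0.014,0,0,-0.145,-1],[0.034,-0.0285,-0.014,0,0,-0.145,-1],[0.034,-0.0285,-0.014,0,0,-0.145,-1],[0.034,-0.0285,-0.014,0,0,-0.145,-1],[0.033,-0.0285,-0.013,0,0,-0.146,-1],[0,0,0,0,0,0,-1],[0,0,0,0,0,0,-1]]])

```text
time: 1.35
tool_pos: [477.3, 335.4, 120.0]
tcp_rot: [-179.9, -0.0, 93.4]
ft_force: [-1.6, -0.2, 0.5]
finger_gap: 0.3
grip_force: 0.0
```

arm_command(targets=[[[0,0,-0.053,0,0,0,-1],[0,0,-0.053,0,0,0,-1],[0,0,0,0,0,0,-1],[0.0012,-0.02,0,0,0,0,-1],[0.0006,-0.01,0,0,0,0,-1],[0.0006,-0.01,0,0,0,0,-1],[0.0006,-0.01,0,0,0,0,-1],[0.0006,-0.01,0,0,0,0,-1]]])

```text
time: 2.35
tool_pos: [482.0, 274.8, 15.0]
tcp_rot: [179.9, -0.0, 93.3]
ft_force: [0.7, 1.7, 1.7]
finger_gap: 0.2
grip_force: 0.9
```

arm_command(targets=[[[0.0004,-0.006,0,0,0,0,-1],[0.0003,-0.005,0,0,0,0,-1],[0.0001,-0.002,0,0,0,0,-1],[0,0,0,0,0,0,-1]]])

```text
time: 2.85
tool_pos: [482.0, 265.3, 14.4]
tcp_rot: [179.9, -0.3, 93.3]
ft_force: [-0.0, 18.6, -4.9]
finger_gap: 0.3
grip_force: 0.0
```

Run:
```python
from h import *
i=viewer.snapshot("top"); a=cv2.resize(i[145:250,155:325],None,fx=4.7,fy=4.7,interpolation=cv2.INTER_CUBIC)
j=viewer.snapshot("scene"); b=cv2.resize(j[130:250,205:305],None,fx=4.1,fy=4.1,interpolation=cv2.INTER_CUBIC)
b=cv2.resize(b,(411,493)); a=a[:493]
cv2.imwrite("pics/t1.png",np.hstack([a[:,:389],b[:493]])[:,:,::-1])
```

```text
(no output)
```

View pics/t1.png

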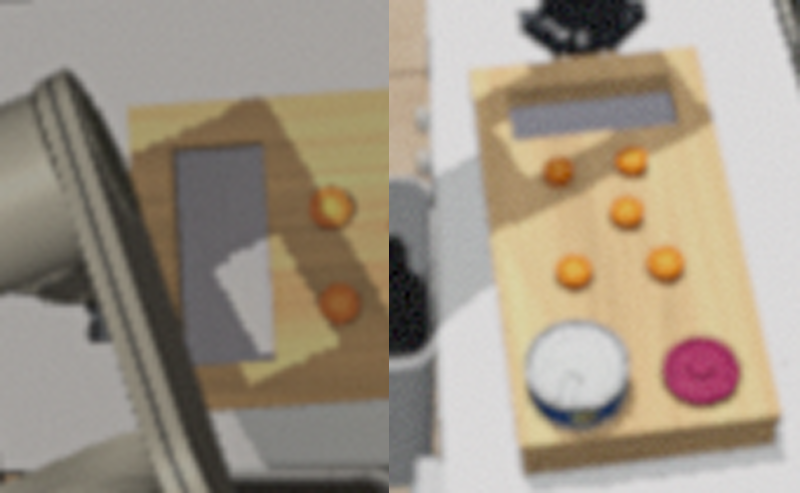

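The tray hit a hard stop at 18.6 N, and the opening now shows only tray floor. I'll back off, rise, move over the board and check that the front is flush.

arm_command(targets=[[[-0.001,0.02,0,0,0,0,-1],[0,0,0.05,0,0,0,-1],[0,0,0.06,0,0,0,-1],[0.012,-0.045,0,0,0,0,-1],[0.012,-0.045,0,0,0,0,-1],[0.012,-0.045,0,0,0,0,-1],[0.012,-0.045,0,0,0,0,-1],[0.014,-0.046,0,0,0,0,-1],[0,0,0,0,0,0,-1]]])

```text
time: 4.08
tool_pos: [543.6, 53.4, 124.0]
tcp_rot: [-180.0, 0.1, 93.1]
ft_force: [-0.2, 0.3, -0.8]
finger_gap: -0.2
grip_force: 0.0
```

Run:
```python
from h import *
i=viewer.snapshot("top"); a=cv2.resize(i[145:250,155:240],None,fx=4.7,fy=4.7,interpolation=cv2.INTER_CUBIC)
j=viewer.snapshot("scene"); b=cv2.resize(j[125:223,215:295],None,fx=5,fy=5,interpolation=cv2.INTER_CUBIC)[:490]
cv2.imwrite("pics/t2.png",np.hstack([a[:490],b])[:,:,::-1])
```

```text
(no output)
```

View pics/t2.png

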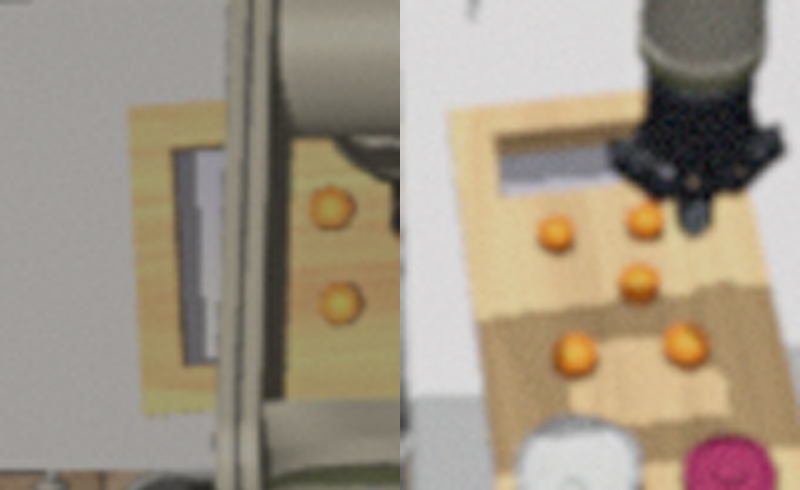

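The top view shows no tray front beyond the board end at column ~128, so the tray is home. Next I'll lower beside the middle round and nudge it sideways to clear the lane of the front round.

arm_command(targets=[[[0,0,-0.04,0,0,0,-1],[0,0,-0.02,0,0,0,-1],[0,0,0,0,0,0,-1],[-0.008,-0.0005,0,0,0,0,-1],[-0.007,-0.0004,0,0,0,0,-1],[-0.007,-0.0004,0,0,0,0,-1],[-0.007,-0.0004,0,0,0,0,-1],[0,0,0,0,0,0,-1],[0.004,0.0002,0,0,0,0,-1],[0,0,0,0,0,0,-1]]])

```text
time: 5.42
tool_pos: [518.6, 54.7, 64.3]
tcp_rot: [180.0, 0.0, 93.3]
ft_force: [0.0, 0.3, -0.7]
finger_gap: 0.2
grip_force: 0.0
```

Run:
```python
from h import *
import io,contextlib
with contextlib.redirect_stdout(io.StringIO()): from b import L
print(L(status.sense()["tool_pos"]))
j=viewer.snapshot("scene"); hsv=cv2.cvtColor(j,cv2.COLOR_RGB2HSV)
for p in [(264,170)]: print(hsv[168:173,260:268].reshape(-1,3)[::7])
b=cv2.resize(j[125:245,215:305],None,fx=5,fy=5,interpolation=cv2.INTER_CUBIC)
cv2.imwrite("pics/t3.png",b[:,:,::-1])
```

```text
[ 13.1 -25.1]
[[ 98  58  35]
 [110  68  34]
 [103  64  28]
 [ 77  54  33]
 [107  68  34]
 [100  24  32]]
```

View pics/t3.png

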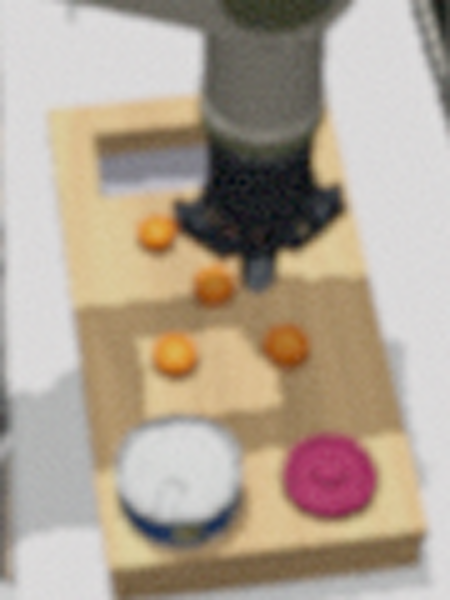

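The scene view shows the middle round moved left to zoom (214,286), clear of the lane. Sweeping the front round now.

arm_command(targets=[[[-0.0006,0.011,0,0,0,0,-1],[-0.0006,0.011,0,0,0,0,-1],[-0.0006,0.011,0,0,0,0,-1],[-0.0006,0.011,0,0,0,0,-1],[-0.0006,0.011,0,0,0,0,-1],[-0.0006,0.011,0,0,0,0,-1],[-0.0006,0.011,0,0,0,0,-1],[-0.0006,0.011,0,0,0,0,-1],[-0.0006,0.011,0,0,0,0,-1],[-0.0006,0.011,0,0,0,0,-1]]])

```text
time: 6.72
tool_pos: [512.1, 165.5, 64.3]
tcp_rot: [-180.0, 0.0, 93.3]
ft_force: [-0.5, 0.1, -0.0]
finger_gap: 0.1
grip_force: 0.0
```

Run:
```python
from h import *
import io,contextlib
with contextlib.redirect_stdout(io.StringIO()): from b import L
print("r1",L(scene.at((257.4,181.8),70)[0]),"tcp",L(status.sense()["tool_pos"]))
```

```text
r1 [12.5  7.2] tcp [124.1 -25. ]
```

arm_command(targets=[[[0,0,0.035,0,0,0,-1],[-0.006,-0.0384,0,0,0,0,-1],[-0.006,-0.0384,0,0,0,0,-1],[-0.006,-0.0384,0,0,0,0,-1],[-0.0054,-0.0384,0,0,0,0,-1],[0,0,0,0,0,0,-1],[0,0,-0.035,0,0,0,-1],[0,0,0,0,0,0,-1]]])

```text
time: 7.72
tool_pos: [486.3, 12.1, 61.8]
tcp_rot: [-179.7, -0.1, 93.3]
ft_force: [-1.1, -0.1, -0.0]
finger_gap: -0.3
grip_force: 0.0
```

arm_command(targets=[[[-0.0007,0.012,0,0,0,0,-1],[-0.0007,0.012,0,0,0,0,-1],[-0.0007,0.012,0,0,0,0,-1],[-0.0007,0.012,0,0,0,0,-1],[-0.0007,0.012,0,0,0,0,-1],[-0.0007,0.012,0,0,0,0,-1],[-0.0007,0.012,0,0,0,0,-1],[-0.0007,0.012,0,0,0,0,-1],[-0.0007,0.012,0,0,0,0,-1],[-0.0007,0.012,0,0,0,0,-1]]])

```text
time: 8.98
tool_pos: [481.7, 131.9, 64.3]
tcp_rot: [-180.0, -0.0, 93.3]
ft_force: [0.5, -0.7, 0.2]
finger_gap: -0.1
grip_force: 0.1
```

arm_command(targets=[[[-0.0007,0.012,0,0,0,0,-1],[-0.0007,0.012,0,0,0,0,-1],[-0.0006,0.012,0,0,0,0,-1],[0,0,0,0,0,0,-1]]])

```text
time: 9.48
tool_pos: [479.6, 168.0, 64.3]
tcp_rot: [180.0, -0.0, 93.4]
ft_force: [-0.3, 1.4, -1.0]
finger_gap: 0.4
grip_force: 0.0
```

arm_command(targets=[[[0,0,0.035,0,0,0,-1],[-0.0097,-0.0346,0,0,0,0,-1],[-0.0097,-0.0346,0,0,0,0,-1],[-0.0097,-0.0346,0,0,0,0,-1],[0,0,0,0,0,0,-1],[0,0,-0.035,0,0,0,-1],[0,0,0,0,0,0,-1]]])

```text
time: 10.35
tool_pos: [448.3, 63.6, 62.0]
tcp_rot: [-179.7, -0.0, 93.3]
ft_force: [-1.3, -0.4, -0.9]
finger_gap: -0.2
grip_force: 0.0
```

arm_command(targets=[[[-0.0006,0.0105,0,0,0,0,-1],[-0.0006,0.0105,0,0,0,0,-1],[-0.0006,0.0105,0,0,0,0,-1],[-0.0006,0.0105,0,0,0,0,-1],[-0.0006,0.0105,0,0,0,0,-1],[-0.0006,0.0105,0,0,0,0,-1],[-0.0006,0.0105,0,0,0,0,-1],[-0.0006,0.0105,0,0,0,0,-1],[-0.0006,0.0105,0,0,0,0,-1],[-0.0006,0.0105,0,0,0,0,-1]]])

```text
time: 11.6
tool_pos: [444.6, 169.1, 64.3]
tcp_rot: [-180.0, 0.0, 93.3]
ft_force: [0.4, -0.9, 0.3]
finger_gap: 0.2
grip_force: 0.0
```

Run:
```python
from h import *
import io,contextlib
with contextlib.redirect_stdout(io.StringIO()): from b import L
print(L(status.sense()["tool_pos"]))
j=viewer.snapshot("scene"); b=cv2.resize(j[125:245,215:305],None,fx=5,fy=5,interpolation=cv2.INTER_CUBIC)
cv2.imwrite("pics/t4.png",b[:,:,::-1])
```

```text
[131.6  42.2]
```

View pics/t4.png

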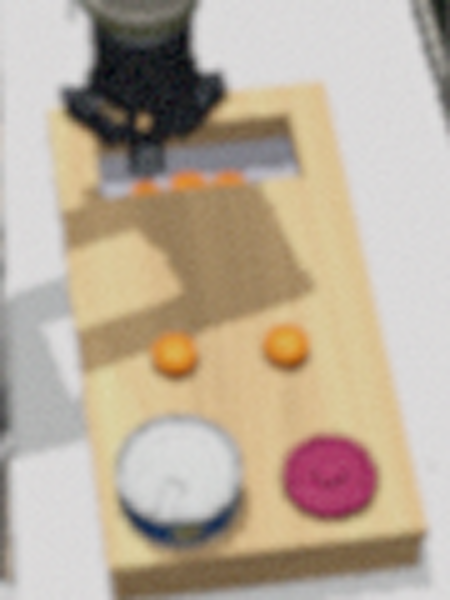

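Three rounds are in the tray, at zoom (145,187), (187,182) and (230,180). Two remain, at (175,354) and (286,345).

arm_command(targets=[[[0,0,0.04,0,0,0,-1],[0.0024,-0.0432,0,0,0,0,-1],[0.0024,-0.0432,0,0,0,0,-1],[0.0024,-0.0432,0,0,0,0,-1],[0.0024,-0.0432,0,0,0,0,-1],[0.0024,-0.0432,0,0,0,0,-1],[0,0,0,0,0,0,-1],[0,0,-0.04,0,0,0,-1],[0,0,0,0,0,0,-1]]])

```text
time: 12.78
tool_pos: [454.9, -46.6, 62.2]
tcp_rot: [-179.8, -0.1, 93.3]
ft_force: [0.3, 0.2, -0.6]
finger_gap: -0.2
grip_force: 0.0
```

arm_command(targets=[[[-0.0007,0.012,0,0,0,0,-1],[-0.0007,0.012,0,0,0,0,-1],[-0.0007,0.012,0,0,0,0,-1],[-0.0007,0.012,0,0,0,0,-1],[-0.0007,0.012,0,0,0,0,-1],[-0.0007,0.012,0,0,0,0,-1],[-0.0007,0.012,0,0,0,0,-1],[-0.0007,0.012,0,0,0,0,-1],[-0.0007,0.012,0,0,0,0,-1],[-0.0007,0.012,0,0,0,0,-1]]])

```text
time: 14.02
tool_pos: [449.6, 73.1, 64.3]
tcp_rot: [-180.0, -0.0, 93.3]
ft_force: [0.2, 0.4, 0.1]
finger_gap: 0.1
grip_force: 0.0
```

arm_command(targets=[[[-0.0007,0.012,0,0,0,0,-1],[-0.0007,0.012,0,0,0,0,-1],[-0.0007,0.012,0,0,0,0,-1],[-0.0007,0.012,0,0,0,0,-1],[-0.0007,0.012,0,0,0,0,-1],[-0.0007,0.012,0,0,0,0,-1],[-0.0007,0.012,0,0,0,0,-1],[-0.0007,0.012,0,0,0,0,-1],[0,0,0,0,0,0,-1]]])

```text
time: 15.15
tool_pos: [443.9, 169.2, 64.3]
tcp_rot: [-180.0, -0.0, 93.4]
ft_force: [-0.1, -1.2, -0.8]
finger_gap: -0.0
grip_force: 0.0
```

arm_command(targets=[[[0,0,0.04,0,0,0,-1],[0.0184,-0.043,0,0,0,0,-1],[0.0184,-0.043,0,0,0,0,-1],[0.0184,-0.043,0,0,0,0,-1],[0.0184,-0.043,0,0,0,0,-1],[0.0184,-0.043,0,0,0,0,-1],[0,0,0,0,0,0,-1],[0,0,-0.04,0,0,0,-1],[0,0,0,0,0,0,-1]]])

```text
time: 16.27
tool_pos: [534.2, -46.0, 62.1]
tcp_rot: [-179.8, -0.1, 93.3]
ft_force: [-0.2, 0.8, -0.1]
finger_gap: 0.1
grip_force: 0.0
```

arm_command(targets=[[[-0.0007,0.012,0,0,0,0,-1],[-0.0007,0.012,0,0,0,0,-1],[-0.0007,0.012,0,0,0,0,-1],[-0.0007,0.012,0,0,0,0,-1],[-0.0007,0.012,0,0,0,0,-1],[-0.0007,0.012,0,0,0,0,-1],[-0.0007,0.012,0,0,0,0,-1],[-0.0007,0.012,0,0,0,0,-1],[-0.0007,0.012,0,0,0,0,-1],[-0.0007,0.012,0,0,0,0,-1]]])

```text
time: 17.52
tool_pos: [529.0, 74.1, 64.3]
tcp_rot: [-180.0, -0.0, 93.3]
ft_force: [0.2, -0.5, -0.8]
finger_gap: -0.2
grip_force: 0.1
```

arm_command(targets=[[[-0.0007,0.012,0,0,0,0,-1],[-0.0007,0.012,0,0,0,0,-1],[-0.0007,0.012,0,0,0,0,-1],[-0.0007,0.012,0,0,0,0,-1],[-0.0007,0.012,0,0,0,0,-1],[-0.0007,0.012,0,0,0,0,-1],[-0.0007,0.012,0,0,0,0,-1],[-0.0007,0.012,0,0,0,0,-1],[0,0,0,0,0,0,-1]]])

```text
time: 18.65
tool_pos: [523.3, 170.3, 64.3]
tcp_rot: [180.0, -0.0, 93.4]
ft_force: [-0.6, 0.2, 0.5]
finger_gap: 0.1
grip_force: 0.0
```

arm_command(targets=[[[0,0,0.05,0,0,0,-1],[0,-0.01,0.06,0,0,0,-1],[0,-0.06,0.06,0,0,0,-1],[0,-0.06,0.05,0,0,0,-1],[0,-0.06,0,0,0,0,-1],[0,-0.04,0,0,0,0,-1],[0,0,0,0,0,0,-1],[0,0,0,0,0,0,-1]]])

```text
time: 19.65
tool_pos: [523.3, -32.8, 258.4]
tcp_rot: [-180.0, -0.0, 93.3]
ft_force: [-0.3, 0.6, 0.2]
finger_gap: 0.1
grip_force: 0.0
```

Run:
```python
from h import *
i=viewer.snapshot("top"); a=cv2.resize(i[145:250,155:240],None,fx=4.7,fy=4.7,interpolation=cv2.INTER_CUBIC)
j=viewer.snapshot("scene"); b=cv2.resize(j[125:223,215:295],None,fx=5,fy=5,interpolation=cv2.INTER_CUBIC)[:490]
cv2.imwrite("pics/t5.png",np.hstack([a[:490],b])[:,:,::-1])
```

```text
(no output)
```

View pics/t5.png

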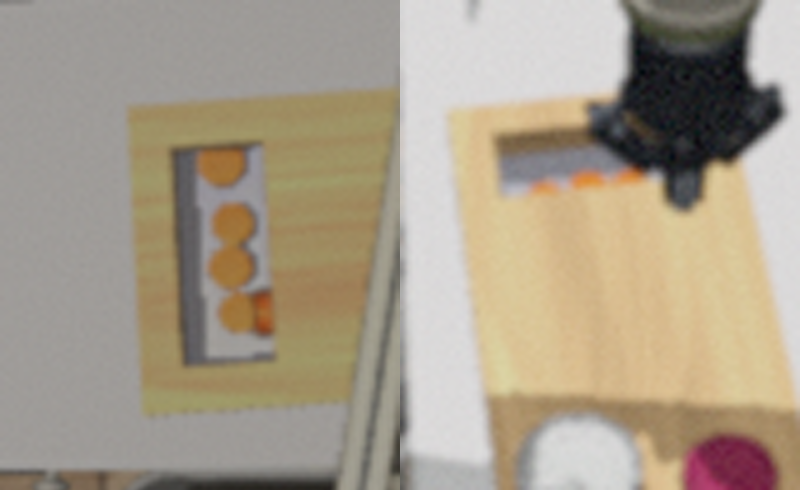

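The top view shows all five rounds in the tray. Four lie flat at (220,167), (233,222), (231,266) and (237,312), and one leans at (262,312), low down. Nothing sticks out past the board end, and the arm is clear.

```bash
python3 -c "
from bench import job
print(job.hand_in())"
```

```text
the job is handed in; nothing more can be done
None
```

I handed the job in at about 20 s: the tray was pushed to a hard stop (18.6 N), which I took as fully home since the images can't confirm it to 5 mm, all five rounds are in it (one leaning on another), and the arm was clear of everything.

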